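Level a drinks-dispenser stand

TASK

Level the low dark steel dispenser stand on the counter: take the crank pin from its holder block, fit it down through the eyelet of the levelling foot's crank until its shoulder sits on the eyelet, and turn the foot until the bubble of the spirit level lying on the stand sits between its two lines. Leave the pin in the eyelet, press the spirit level down flat on the stand with the fingers, about a kilo's push (10 N), and finish while still pressing, the level lying lengthwise as it does now and the bubble still between the lines. Leave the cup and the jar where they are.

Things in the scene. Friction and masses are not known exactly. Their poses are not given: they have to be found in the camera images.
- pin_grip (a point): Crank pin, loose, upright, 0.1 kg: black round handle 22 mm in diameter, 70 mm long, on a steel shaft 10 mm in diameter, 40 mm long, end chamfered; the step between is the shoulder. Point: middle of the handle, 35 mm above the shoulder; z up along the pin. It starts with the shaft in a white fixed block (70 x 70 mm, 50 high), shoulder on the block's top, only the handle showing.
- pin_tip (a point): Centre of the lower end of the pin's shaft, 75 mm below pin_grip.
- eyelet (a point): Centre of the eyelet's upper rim: a dark steel ring at the end of the levelling foot's crank arm, hole 13 mm in diameter straight down, outside 30 mm, 16 mm thick, upper rim 76 mm above the counter, free space below. It swings about the hub at a radius of 50 mm. z up.
- hub (a point): Point on the upright axis of the levelling foot's screw, at the height of the eyelet's upper rim. The screw stands outside one short edge of the stand's plate (50 mm from that edge), on the robot's right; it is fixed in place.
- crank (a joint): Crank angle about the hub, rad: 0 when the arm points straight away from the plate, growing clockwise seen from above, stops at -1.5 and 1.5, starts negative. Stiff (4 N at the eyelet), stays where left. Clockwise raises this end of the stand, 0.0125 rad of tilt per rad. This end starts too low: turn clockwise, 0.8 to 2.3 rad (it differs); level comes before the stop.
- plate: Top plate of the stand, dark steel, 180 x 260 mm, top about 50 mm above the counter; it tilts by a degree or so as the crank turns. Origin on the tilt axis, 12 mm below the top, on the middle line, 10 mm inside the short edge opposite the crank; y along the plate, away from the crank; z up.
- level: Spirit level, loose aluminium bar 34 mm wide, 220 long, 32 high, 0.3 kg, lying flat on the plate along its length. Origin at the centre of its underside; y along its length, away from the crank; z up. The vial with bubble and two lines is on top in the middle (76 mm long); press on the bare top 45 to 95 mm either side of the middle.
- bubble (a joint): Place of the bubble along the level's y, m: 0 is midway between the lines, positive is away from the crank. It runs to the higher end, 7.5 mm per rad of crank, and takes about 1 s to settle. It is 12 mm long; the lines leave it 2.5 mm either way.
- cup: Bystander: open white cup, 88 mm across, 100 mm high, loose. Origin at the centre of its underside.
- jar: Bystander: closed white jar with a wooden cap, 76 mm across, 120 mm high, loose. Origin at the centre of its underside.
Not all that is in view belongs to the job. Of the things shaped like the level, the aluminium one is meant. Of the things that look like the part that bears pin_grip, the smaller one is meant.

How it is judged:
By the outcome, as a careful person would: the job done as asked, in the order asked, and still so for the second after the job is handed in, while the arm keeps its last pose, push and grip.
It also fails if it takes over 58 s, if anything falls off the work surface, if the arm or the gripper's body presses on something with over 40 N, if the wrist force passes 120 N, or if a joint passes its speed limit or range.

ROBOT

A 6-joint arm with a two-finger parallel gripper is mounted at the origin on the work surface. World frame = base frame: x ahead of the robot, y to its left, z up, the work surface at z = 0. Lengths are in mm, angles in rad, forces in N, time in s.
With the tool pointing down it reaches from about 350 to 800 mm from the base axis. Payload 7.3 kg.
Tool frame: the origin (TCP) lies midway between the tips of the shut fingers; the grasp point (between the pads) lies 19 mm behind it; x points along the fingers, y is the direction in which the jaws open and shut, and the axes are right-handed (so a half turn about x gives the same grasp; the last joint's range is limited). The gripper opens to 85 mm and grips with 20 to 120 N. Pads are 22 mm wide; open, the fingers measure 114 mm over their backs; the gripper's body (76 mm by 85 mm) begins 54 mm behind the grasp point. The pads swing forward as they close: fully open they stand 13 mm farther back than shut.
Start: joints at [-1.454, 0.342, 1.524, -0, 1.275, -0.146], TCP at [136.409, -506.988, 231.322] pointing down, gripper open.
Joint ranges: [-2.53, 2.53], [-0.77, 2.02], [0.04, 2.7], [-1, 4.14], [0.28, 2.66], [-3.11, 3.11]. Speed limits (rad/s): [2.57, 2.57, 3.14, 3.14, 3.14, 3.14].

INTERFACE

Orientations are given as a unit quaternion [x, y, z, w].
In Python, from bench import ctrl gives the robot as it stands.
- The arm moves only by the tool servo_tool, never from a script. Its argument "deltas" is one flat list of numbers, 4 for each row, row after row: the shift along the world's x, y, z in units of 25 mm (1.0 is 25 mm), then the turn about the world's z in units of 6 degrees (1.0 is 6 degrees). In form: [tx, ty, tz, yaw, tx, ty, tz, yaw, ...]. A call has 1 to 8 rows; each row shifts and turns the pose as measured when the row begins; what a row does not reach is not made up. A row lasts 1/10 s, in which the tool goes at most 50 mm and 8.59 degrees, less where a joint would pass 70% of its speed; a pose out of reach is approached as far as the arm can. A call is refused whole if a number of a shift passes 1 or a number of a turn 1, either way. A call with a gripper value outside its range is refused whole. "jaw" is the finger opening in mm, from 0 to 85.4, set as the call begins (left out, the last holds). The fingers move at their own pace and stop on an object; the grip force is fixed at half the most. Time passes only in rows, so rows that do not move let the fingers close. It gives the time, the measured TCP pose, the force and the opening at its end, in the units of the state.
- ctrl.sense(): the state, without advancing time (a new reading comes with each control period).
- ctrl.get_image(name): name is "scene" or "top" or "wrist"; returns a dict with "image" (400x640x3 uint8, red, green, blue), "fx", "fy", "cx", "cy" (pixels), "extrinsics" (4x4, takes a point from world to camera coordinates). Camera axes: x right, y up, looking along -z (the intrinsics and any distortion apply to the point x, -y, -z); pixel columns grow to the right and rows downward; lengths in mm; the calibration is good to about 2 mm. A picture is of the moment at which its call begins. There is no depth.
- ctrl.hand_in(): hands the job in, once; it reports no verdict.
The state is a dict: "time_s": time; "joint_positions": joint angles; "qd": joint speeds; "joint_torque": joint torques, N m; "eef_pos": TCP position; "ee_rot": TCP orientation; "contact_force": force on the tool from outside, world axes, zero at the start; "wrist_torque": the same for the moment, N m; "grip_width": opening from 0.0 (shut) to 1.0 (fully open).
Only numpy, scipy, OpenCV 4.12 (cv2) and the standard library are available. Lean on these libraries where they do the work, as an engineer would, in place of code of your own. Each camera call takes 0.05 s, during which the arm holds its last target.

## Working session

There is one attempt and no reset: what is moved stays moved. The work goes in short steps, Python scripts to look and compute and a tool call to move; the robot and the scene stay as the last step left them, time stands still between calls to the robot, and variables do not carry over. Pictures are saved under pics/ and viewed, and the job is handed in when it is done.

Besides the shell and the picture viewer there is one more tool, called after "Call:" in YAML: its name, and indented under it one key for each argument. servo_tool: Moves the arm, as the interface text tells. Its arguments: {"type":"object","properties":{"deltas":{"type":"array","items":{"type":"number"}},"jaw":{"type":"number"}},"required":["deltas"]}

```bash
ls; mkdir -p pics
cat > h.py <<'E'
import numpy as np, cv2
from bench import ctrl
def snap(n,f):
    d=ctrl.get_image(n); cv2.imwrite(f'pics/{f}.png',cv2.cvtColor(np.asarray(d['image']),cv2.COLOR_RGB2BGR)); 
    import pickle; pickle.dump({k:d[k] for k in d if k!='image'},open(f'pics/{f}.pkl','wb')); return d
def load(f):
    import pickle; d=pickle.load(open(f'pics/{f}.pkl','rb')); d['image']=cv2.imread(f'pics/{f}.png'); return d
def ray(d,u,v):
    E=np.array(d['extrinsics']); R=E[:3,:3]; t=E[:3,3]
    c=np.array([(u-d['cx'])/d['fx'],-(v-d['cy'])/d['fy'],-1.])
    return -R.T@t, R.T@c
def onz(d,u,v,z):
    o,r=ray(d,u,v); return o+r*(z-o[2])/r[2]
def proj(d,p):
    E=np.array(d['extrinsics']); c=E[:3,:3]@np.array(p)+E[:3,3]
    return d['cx']+d['fx']*c[0]/-c[2], d['cy']+d['fy']*-c[1]/-c[2]
def crop(f,x0,y0,x1,y1,s,out):
    im=cv2.imread(f'pics/{f}.png')[y0:y1,x0:x1]; cv2.imwrite(f'pics/{out}.png',cv2.resize(im,None,fx=s,fy=s,interpolation=cv2.INTER_CUBIC))
E
python3 - <<'E'
from h import *
for n in ['scene','top','wrist']:
    d=snap(n,n+'0'); print(n,{k:(np.round(d[k],3).tolist()) for k in d if k!='image'})
print(ctrl.sense())
E
```

```text
pics
scene {'fx': 448.175, 'fy': 448.175, 'cx': 316.821, 'cy': 201.331, 'extrinsics': [[0.808, 0.59, -0.002, -403.892], [-0.474, 0.651, 0.593, 142.597], [0.351, -0.478, 0.805, -1141.762], [0.0, 0.0, 0.0, 1.0]]}
top {'fx': 383.79, 'fy': 383.79, 'cx': 325.373, 'cy': 199.264, 'extrinsics': [[-0.002, -1.0, 0.004, 39.668], [0.995, -0.002, 0.097, -474.365], [-0.097, 0.004, 0.995, -1024.805], [0.0, 0.0, 0.0, 1.0]]}
wrist {'fx': 305.4, 'fy': 305.4, 'cx': 321.043, 'cy': 197.013, 'extrinsics': [[0.261, -0.965, -0.002, -523.492], [0.913, 0.248, -0.325, 41.878], [0.314, 0.083, 0.946, -380.237], [0.0, 0.0, 0.0, 1.0]]}
{'time_s': 0.15, 'joint_positions': array([-1.45404513e+00,  3.42557819e-01,  1.52477112e+00, -8.38017362e-07,
        1.27542694e+00, -1.46013337e-01]), 'qd': array([-0.00084906, -0.00258352, -0.00344465,  0.00223929,  0.00035173,
        0.00066035]), 'joint_torque': array([ 8.23073151e-04, -4.33906066e+01, -2.46148163e+01, -1.61762969e-04,
        5.69382028e-03,  3.96756718e-06]), 'eef_pos': array([ 136.34894098, -506.67807587,  230.79738079]), 'ee_rot': array([ 0.70101837,  0.09304555, -0.7010069 ,  0.0922231 ]), 'contact_force': array([-0.69152418, -0.4937303 , -0.93481207]), 'wrist_torque': array([0.03789821, 0.00548932, 0.01994967]), 'grip_width': 1.0020593483973061}
```

View pics/scene0.png

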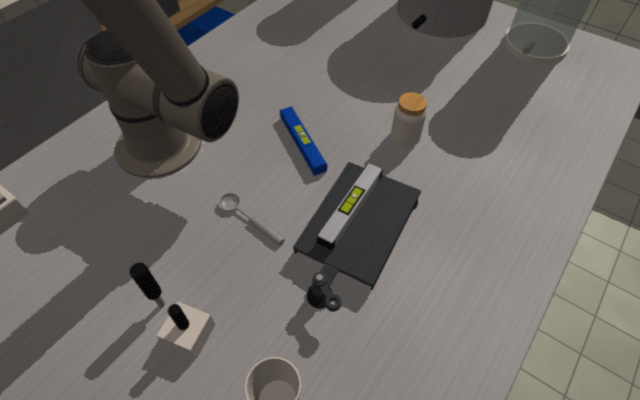

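View pics/top0.png

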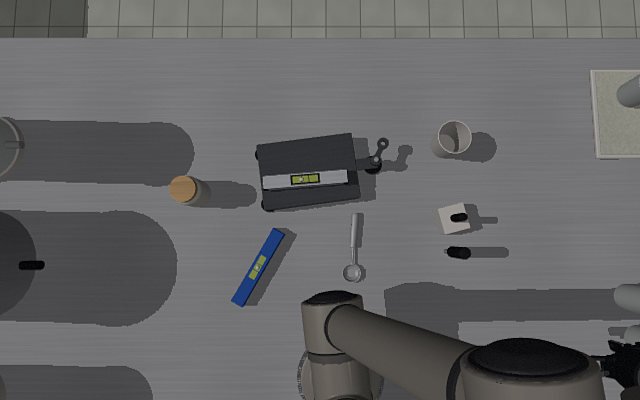

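View pics/wrist0.png

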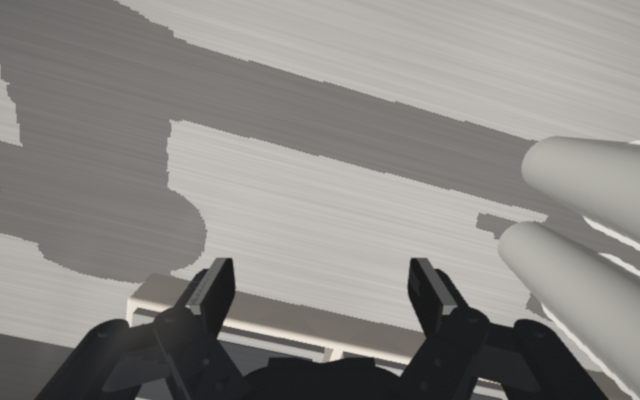

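Run:
```python
from h import *
crop('top0',245,115,485,265,3,'topc'); 
crop('scene0',120,150,440,360,2.5,'scenec')
```

```text
(no output)
```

View pics/topc.png

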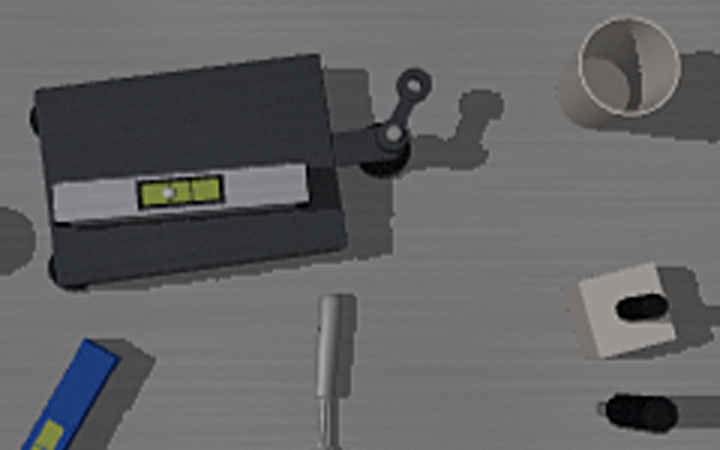

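View pics/scenec.png

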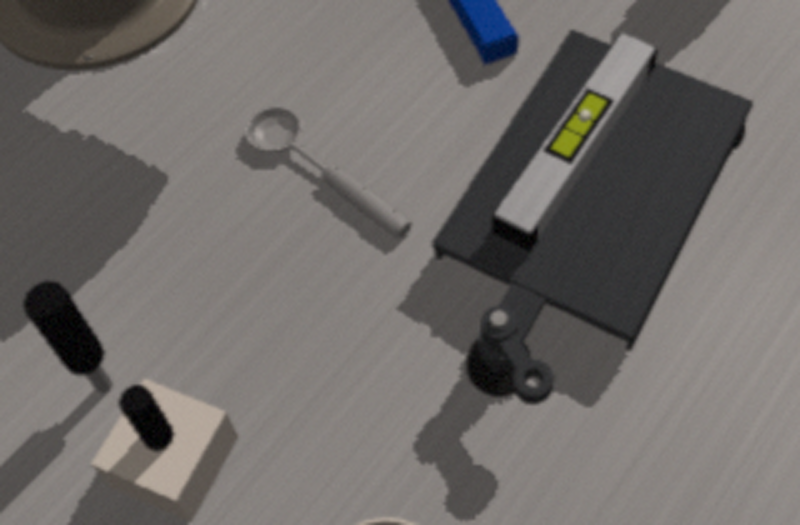

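Run:
```python
from h import *
t=load('top0'); s=load('scene0')
T=lambda x,y:(245+x/3,115+y/3); S=lambda x,y:(120+x/2.5,150+y/2.5)
def both(n,a,b,z):
    print(n,onz(t,*T(*a),z).round(1) if a else '',onz(s,*S(*b),z).round(1) if b else '')
    if a and b:
        o1,r1=ray(t,*T(*a));o2,r2=ray(s,*S(*b))
        k=np.linalg.lstsq(np.c_[r1,-r2],o2-o1,rcond=None)[0]
        print('   tri',((o1+r1*k[0]+o2+r2*k[1])/2).round(1), np.linalg.norm(o1+r1*k[0]-o2-r2*k[1]).round(1))
both('hub',(394,133),(499,319),76)
both('eye',(413,86),(533,380),76)
both('handletop',(657,304),(134,398),120)
both('handlebase',(626,310),(160,437),50)
for c in [(578,283),(655,263),(676,339),(603,357)]: both('bl',c,None,50)
for c in [(95,463),(150,380),(226,415),(178,501)]: both('bl',None,c,50)
for a,b in [((36,90),(752,102)),((322,55),(629,344)),((346,246),(435,243)),((52,288),(575,31))]: both('plate',a,b,50)
for a,b in [((55,184),(656,50)),((306,163),(540,233)),((308,202),(494,217)),((55,222),(621,36))]: both('lev',a,b,82)
both('vial',(180,191),(580,126),82); both('bubble',(168,192),(586,114),82)
both('cuprim',(629,66),None,100)
```

```text
hub [574.1 -94.9  76. ] [572.6 -90.1  76. ]
   tri [573.6 -93.3  82.3] 2.1
eye [ 615.9 -112.2   76. ] [ 620.8 -114.9   76. ]
   tri [ 618.5 -112.8   68.6] 1.9
handletop [ 421.9 -303.2  120. ] [ 421.4 -300.2  120. ]
   tri [ 422.4 -301.3  123.1] 1.9
handlebase [ 420.4 -301.2   50. ] [ 422.2 -300.    50. ]
   tri [ 421.  -300.6   49.2] 2.0
bl [ 444.3 -259.4   50. ] 
bl [ 462.  -328.4   50. ] 
bl [ 394.7 -344.4   50. ] 
bl [ 379.1 -279.4   50. ] 
bl  [ 398.7 -340.8   50. ]
bl  [ 384.  -273.5   50. ]
bl  [ 449.  -259.8   50. ]
bl  [ 466.1 -325.1   50. ]
plate [619.1 222.7  50. ] [621.4 223.6  50. ]
   tri [620.4 223.6  48.9] 2.3
plate [650.9 -34.6  50. ] [657.2 -38.1  50. ]
   tri [654.6 -34.6  40.4] 2.5
plate [477.7 -54.4  50. ] [483.4 -55.   50. ]
   tri [479.7 -53.7  44.1] 3.7
plate [440.9 205.9  50. ] [448.8 201.   50. ]
   tri [442.8 208.7  38.6] 2.9
lev [528.7 199.4  82. ] [532.7 199.9  82. ]
   tri [530.5 200.9  79. ] 3.4
lev [546.7 -17.5  82. ] [556.7 -13.8  82. ]
   tri [551.4 -14.6  76.8] 10.0
lev [512.6 -18.9  82. ] [519.1 -23.   82. ]
   tri [514.8 -18.9  72.2] 2.1
lev [495.6 198.9  82. ] [499.2 195.6  82. ]
   tri [496.6 200.1  76. ] 0.6
vial [522.4  91.5  82. ] [524.6  91.2  82. ]
   tri [523.3  92.1  79.8] 1.5
bubble [521.5 101.8  82. ] [521.8 104.7  82. ]
   tri [521.9 102.3  84.4] 2.0
cuprim [ 627.2 -294.1  100. ]
```

Run:
```python
from h import *
from scipy.spatial.transform import Rotation as R
s0=ctrl.sense(); print(R.from_quat(s0['ee_rot']).as_matrix().round(3))
t=load('top0'); s=load('scene0')
T=lambda x,y:(245+x/3,115+y/3); S=lambda x,y:(120+x/2.5,150+y/2.5)
def both(n,a,b):
        o1,r1=ray(t,*T(*a));o2,r2=ray(s,*S(*b))
        k=np.linalg.lstsq(np.c_[r1,-r2],o2-o1,rcond=None)[0]
        print(n,((o1+r1*k[0]+o2+r2*k[1])/2).round(1), np.linalg.norm(o1+r1*k[0]-o2-r2*k[1]).round(1))
both('bigtop',(656,414),(49,302)); both('bigshoulder',(620,411),(85,359)); both('bigbase',(600,408),(106,387))
```

```text
[[-0.     0.26  -0.966]
 [ 0.001 -0.966 -0.26 ]
 [-1.    -0.001 -0.   ]]
bigtop [ 333.7 -290.   143. ] 1.7
bigshoulder [ 332.5 -291.4   52.2] 1.6
bigbase [ 333.2 -290.5   -0.4] 1.5
```

Call:
servo_tool:
  deltas: [0.95, 0.69, 0, 0, 0.95, 0.69, 0, 0, 0.95, 0.69, 0, 0, 0.95, 0.69, 0, 0, 0.95, 0.69, 0, 0, 0.95, 0.69, 0, 0, 0.95, 0.69, 0, 0, 0.95, 0.69, 0, 0]
  jaw: 85

```text
time_s: 0.95
eef_pos: [329.2, -364.1, 228.3]
ee_rot: [-0.701, -0.092, 0.702, -0.088]
contact_force: [-0.6, -1.3, 0.3]
grip_width: 0.997
```

Call:
servo_tool:
  deltas: [0.95, 0.65, 0, 0, 0.95, 0.65, 0, 0, 0.95, 0.65, -0.5, 0, 0.8, 0.55, -0.5, 0, 0, 0, -0.5, 0, 0, 0, 0, 0]

```text
time_s: 1.55
eef_pos: [426.3, -295.2, 188.6]
ee_rot: [-0.7, -0.094, 0.702, -0.089]
contact_force: [-0.1, -0.3, 1.1]
grip_width: 0.996
```

Run:
```python
from h import *
s0=ctrl.sense(); print(s0['eef_pos'],s0['joint_positions'])
d=snap('wrist','w1')
```

```text
[ 426.34221909 -295.17291262  188.64905001] [-0.75513763  0.37247095  1.60314839  0.00301777  1.17253904  0.55398141]
```

View pics/w1.png

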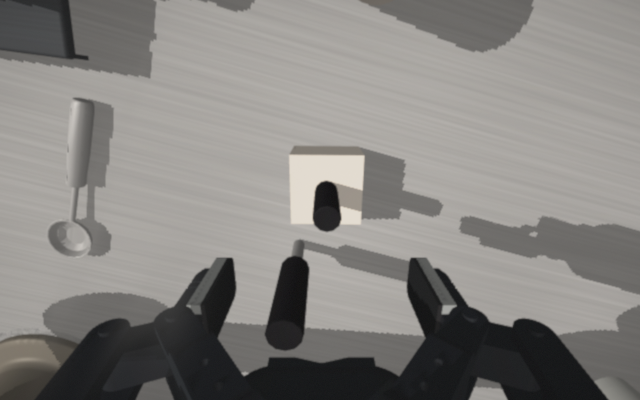

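Run:
```python
from h import *
d=load('w1'); print(proj(d,(421.5,-301,120)),proj(d,(421.5,-301,50)),proj(d,(333,-291,143)),proj(d,(426.3,-295.2,188.6)))
print(ray(d,0,0)[0])
print(onz(d,327,218,120),onz(d,325,188,50))
print([onz(d,*p,50).round(1) for p in [(289,155),(364,155),(292,223),(361,222)]])
```

```text
(np.float64(328.4974753923151), np.float64(220.41835512941174)) (np.float64(327.39791009251826), np.float64(191.4715991366845)) (np.float64(285.48652958149955), np.float64(332.0485495114116)) (np.float64(322.2952782962527), np.float64(261.462666406394))
[ 508.21882304 -273.72082321  329.89967229]
[ 423.09309636 -299.40283776  120.        ] [ 424.27481225 -297.84977485   50.        ]
[array([ 446.4, -257.2,   50. ]), array([ 464.5, -324.3,   50. ]), array([ 380.3, -275.6,   50. ]), array([ 399.4, -341.8,   50. ])]
```

Call:
servo_tool:
  deltas: [-0.15, -0.19, -0.2, 0, 0, 0, -0.8, 0, 0, 0, -0.8, 0, 0, 0, -0.8, 0, 0, 0, -0.8, 0, 0, 0, -0.8, 0, 0, 0, -0.3, 0, 0, 0, 0, 0]

```text
time_s: 2.4
eef_pos: [420.1, -308.3, 77.8]
ee_rot: [0.703, 0.088, -0.7, 0.09]
contact_force: [-0.4, -0.4, 0.8]
grip_width: 0.996
```

Call:
servo_tool:
  deltas: [0.1, 0.33, -0.2, 0, 0, 0, -0.15, 0, 0, 0, 0, 0]

```text
time_s: 2.7
eef_pos: [423.4, -300.9, 70.8]
ee_rot: [0.704, 0.086, -0.699, 0.091]
contact_force: [0.7, 0.4, -0.2]
grip_width: 0.99
```

Call:
servo_tool:
  deltas: [0, 0, -0.1, 0, 0, 0, 0, 0, 0, 0, 0, 0, 0, 0, 0, 0, 0, 0, 0, 0, 0, 0, 0, 0, 0, 0, 0, 0, 0, 0, 0, 0]
  jaw: 0

```text
time_s: 3.5
eef_pos: [424.2, -301.3, 69.5]
ee_rot: [0.705, 0.086, -0.698, 0.092]
contact_force: [0.1, 0.9, 0.4]
grip_width: 0.24
```

Call:
servo_tool:
  deltas: [0, 0, 0.3, 0, 0, 0, 0.8, 0, 0, 0, 0.9, 0, 0, 0, 0.9, 0, 0, 0, 0.9, 0, 0, 0, 0.5, 0, 0, 0, 0, 0]

```text
time_s: 4.2
eef_pos: [423.0, -300.4, 182.6]
ee_rot: [0.704, 0.086, -0.699, 0.091]
contact_force: [-1.1, -1.0, -1.1]
grip_width: 0.241
```

Run:
```python
from h import *
from scipy.spatial.transform import Rotation as R
s0=ctrl.sense(); print(s0['eef_pos'],s0['contact_force'],s0['grip_width'],R.from_quat(s0['ee_rot']).as_matrix().round(3))
d=snap('wrist','w2')
```

```text
[ 423.00884717 -300.41510104  182.64478008] [-1.11861368 -0.98738595 -1.14682957] 0.24146984098686272 [[ 0.008  0.249 -0.968]
 [-0.006 -0.968 -0.249]
 [-1.     0.008 -0.007]]
```

View pics/w2.png

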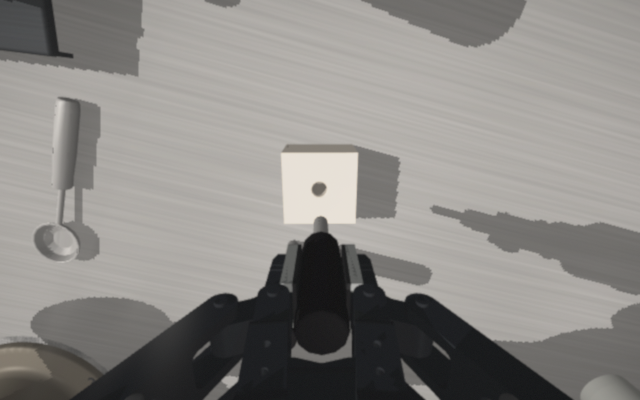

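Call:
servo_tool:
  deltas: [0.95, 0.9, 0, 0, 0.95, 0.9, 0, 0, 0.95, 0.9, 0, 0, 0.95, 0.9, 0, 0, 0.95, 0.9, 0, 0, 0.95, 0.9, 0, 0, 0.95, 0.9, 0, 0, 0.6, 0.6, 0, 0]

```text
time_s: 5.05
eef_pos: [604.3, -121.3, 172.9]
ee_rot: [-0.7, -0.087, 0.704, -0.086]
contact_force: [0.3, -0.7, -1.0]
grip_width: 0.243
```

Call:
servo_tool:
  deltas: [0, 0, 0, 0, 0, 0, 0, 0]

```text
time_s: 5.25
eef_pos: [604.6, -118.6, 169.8]
ee_rot: [-0.698, -0.089, 0.705, -0.087]
contact_force: [-0.3, -0.5, -1.3]
grip_width: 0.237
```

Run:
```python
from h import *
from scipy.spatial.transform import Rotation as R
s0=ctrl.sense(); print(s0['eef_pos'],s0['contact_force'],s0['grip_width'],R.from_quat(s0['ee_rot']).as_matrix().round(3))
for n in ['wrist','top','scene']: d=snap(n,n+'3')
```

```text
[ 604.60350147 -118.57590402  169.79769222] [-0.26222828 -0.45117259 -1.29537277] 0.23748026310403708 [[-0.01   0.246 -0.969]
 [ 0.002 -0.969 -0.246]
 [-1.    -0.004  0.009]]
```

View pics/wrist3.png

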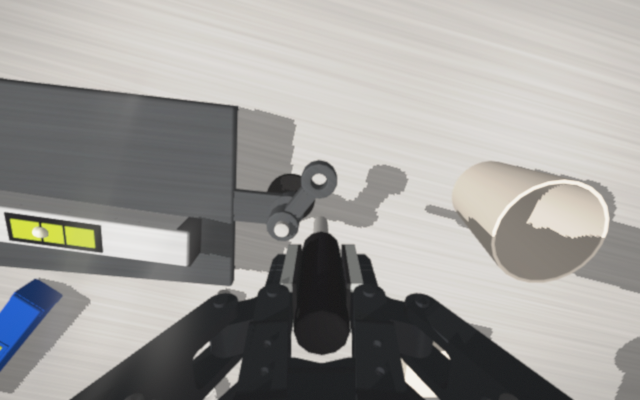

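View pics/scene3.png

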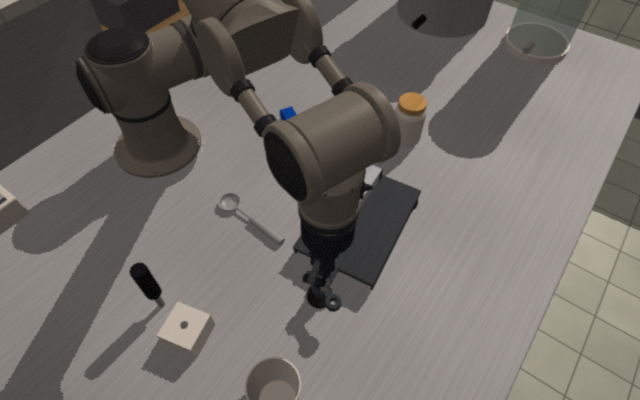

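Run:
```python
from h import *
crop('wrist3',250,140,370,270,6,'wc3')
w2=load('w2');w3=load('wrist3')
print('blockhole',onz(w2,319,188.5,50),'tip2',onz(w2,320,217,123),proj(w2,(422.5,-300.4,123)))
print('eye',onz(w3,319,180,76), 'hub',onz(w3,282,229,80))
print(proj(w3,(604.6,-118.6,110)))
```

```text
blockhole [ 422.31503342 -298.91173723   50.        ] tip2 [ 423.53265735 -299.28061888  123.        ] (np.float64(321.1587547904902), np.float64(218.66054662621656))
eye [ 620.65117891 -111.63391111   76.        ] hub [573.04244548 -92.00181264  80.        ]
(np.float64(322.40097823615537), np.float64(216.74717348995082))
```

View pics/wc3.png

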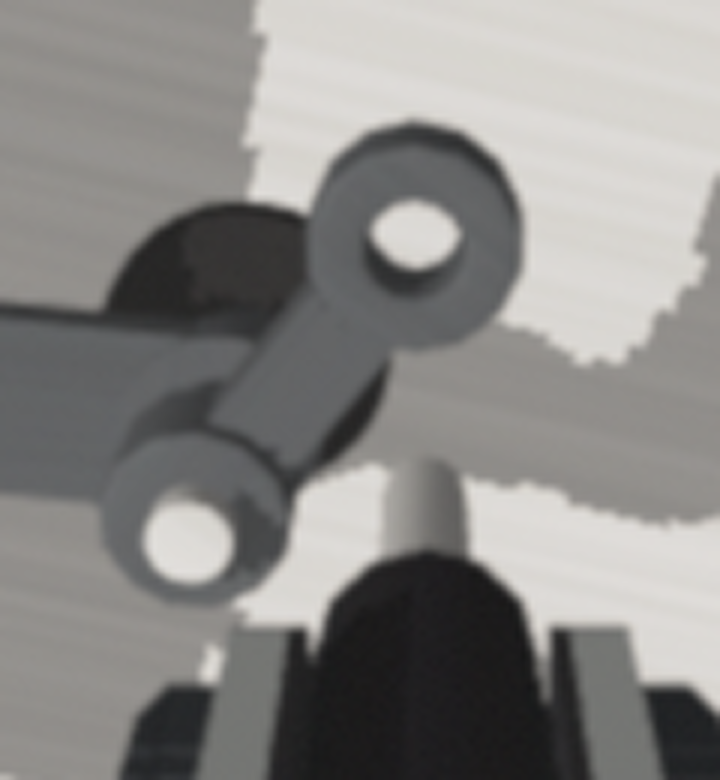

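Call:
servo_tool:
  deltas: [0.32, 0.11, 0, 0, 0.32, 0.11, -0.3, 0, 0, 0, -0.3, 0, 0, 0, 0, 0]

```text
time_s: 5.8
eef_pos: [620.9, -116.0, 154.8]
ee_rot: [-0.699, -0.087, 0.705, -0.085]
contact_force: [-1.0, -0.4, -1.7]
grip_width: 0.239
```

Run:
```python
from h import *
from scipy.spatial.transform import Rotation as R
s0=ctrl.sense(); print(s0['eef_pos'],s0['contact_force'],s0['grip_width'],R.from_quat(s0['ee_rot']).as_matrix().round(3))
for n in ['wrist','scene']: d=snap(n,n+'4')
crop('wrist4',250,140,370,270,6,'wc4')
crop('scene4',270,220,390,340,6,'sc4')
```

```text
[ 620.90025648 -116.04059159  154.82182077] [-0.96014066 -0.35230205 -1.70192111] 0.23936047541588845 [[-0.008  0.241 -0.97 ]
 [ 0.001 -0.97  -0.241]
 [-1.    -0.003  0.008]]
```

View pics/wc4.png

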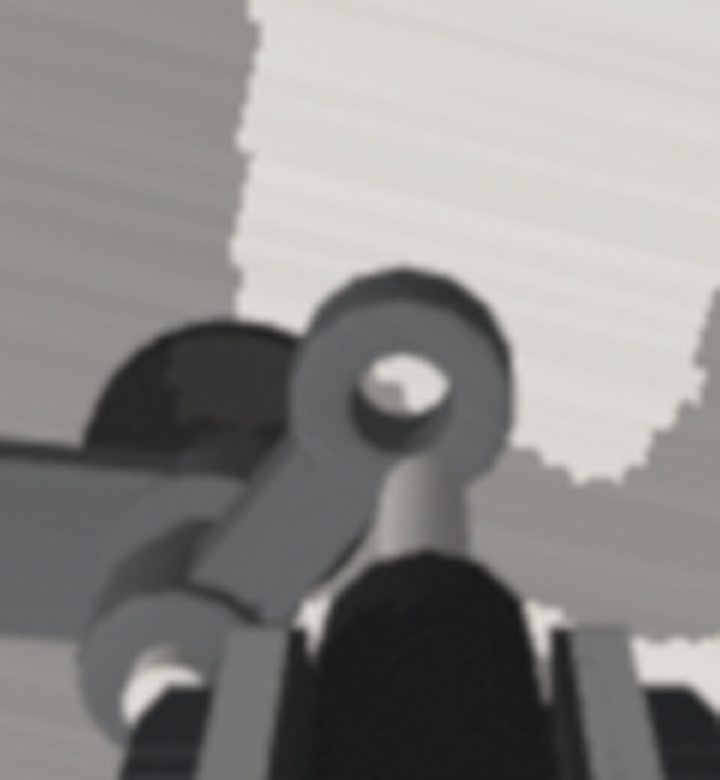

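View pics/sc4.png

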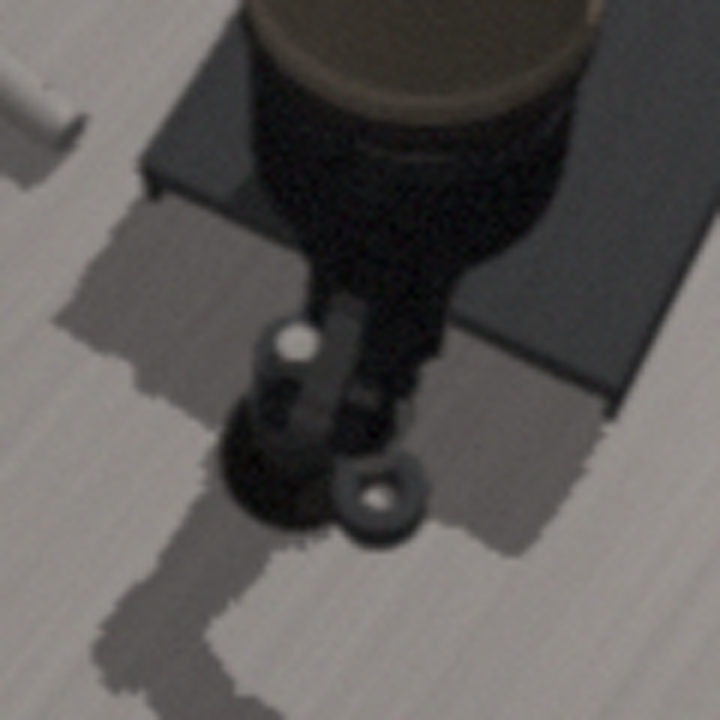

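Run:
```python
from h import *
w=load('wrist4'); f=lambda x,y:(250+x/6,140+y/6)
e=onz(w,*f(402,400),76); print('eye',e, 'outer',onz(w,*f(402,398),76))
for z in (93,95,97):
    p=onz(w,*f(425,458),z); print(z,p,'tipc-TCP',(p-[620.9,-116.04,154.8])[:2]-4*np.array([.97,.24]))
    # handle bottom shoulder: front edge
p=onz(w,*f(425,552),135);print('shoulder edge',(p-[620.9,-116.04,0])[:2]-11*np.array([.97,.24]))
```

```text
eye [ 620.25999546 -111.99374363   76.        ] outer [ 620.52737724 -111.92817985   76.        ]
93 [ 620.17214217 -115.14213707   93.        ] tipc-TCP [-4.60785783 -0.06213707]
95 [ 620.99901882 -114.94534156   95.        ] tipc-TCP [-3.78098118  0.13465844]
97 [ 621.82589547 -114.74854604   97.        ] tipc-TCP [-2.95410453  0.33145396]
shoulder edge [-3.60327554e+00  1.63282765e-03]
```

Call:
servo_tool:
  deltas: [0.12, 0.16, -0.2, 0, 0, 0, -0.2, 0, 0, 0, 0, 0]

```text
time_s: 6.2
eef_pos: [624.4, -111.8, 145.4]
ee_rot: [-0.7, -0.086, 0.704, -0.085]
contact_force: [-0.2, -0.3, -1.6]
grip_width: 0.238
```

Run:
```python
from h import *
s0=ctrl.sense(); print(s0['eef_pos'],s0['contact_force'],s0['grip_width'])
for n in ['wrist']: d=snap(n,n+'5')
crop('wrist5',250,140,370,270,6,'wc5')
```

```text
[ 624.40861548 -111.82641838  145.41178995] [-0.18321034 -0.30963365 -1.62302675] 0.23791767669270938
```

View pics/wc5.png

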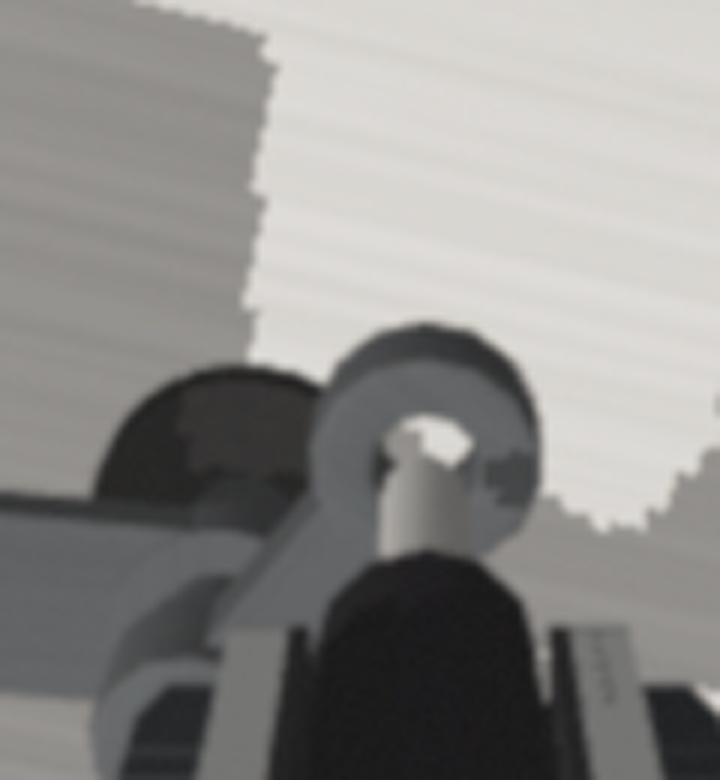

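Run:
```python
from h import *
w=load('wrist5'); f=lambda x,y:(250+x/6,140+y/6); g=lambda p:((p[0]-250)*6,(p[1]-140)*6)
for c in [(426.5,463),(428,460)]:
    e=onz(w,*f(*c),76); print('eye',e)
    for z in (84,86,88):
        q=e+[0,0,z-76]; print(z,g(proj(w,q)),g(proj(w,q+4*np.array([.97,.24,0]))), 'need shift', (onz(w,*f(425,455),z)-q)[:2]-4*np.array([.97,.24]))
```

```text
eye [ 620.06529907 -112.06372394   76.        ]
84 (np.float64(426.3070197365598), np.float64(489.11785595130067)) (np.float64(426.38196516550113), np.float64(458.4686214210752)) need shift [0.39569196 0.26912518]
86 (np.float64(426.2566919807849), np.float64(495.92919018934435)) (np.float64(426.33198236084013), np.float64(465.0551475723107)) need shift [1.21443653 0.46586952]
88 (np.float64(426.205487617563), np.float64(502.859164057266)) (np.float64(426.2811236165078), np.float64(471.7571014109987)) need shift [2.03318111 0.66261386]
eye [ 620.50342661 -112.14657677   76.        ]
84 (np.float64(427.8582926935468), np.float64(486.03100559468027)) (np.float64(427.94264203198884), np.float64(455.34434216908437)) need shift [-0.04243558  0.35197801]
86 (np.float64(427.82133558633154), np.float64(492.8198627730796)) (np.float64(427.90619318344454), np.float64(461.9077900201852)) need shift [0.77630899 0.54872235]
88 (np.float64(427.7837343617641), np.float64(499.7270414608738)) (np.float64(427.86910517653314), np.float64(468.58633293680475)) need shift [1.59505357 0.7454667 ]
```

Call:
servo_tool:
  deltas: [-0.03, -0.02, -0.15, 0, 0, 0, -0.1, 0, 0, 0, 0, 0]

```text
time_s: 6.55
eef_pos: [623.8, -112.4, 139.3]
ee_rot: [-0.7, -0.086, 0.704, -0.086]
contact_force: [0.1, 0.4, -1.4]
grip_width: 0.239
```

Run:
```python
from h import *
s0=ctrl.sense(); print(s0['eef_pos'],s0['contact_force'],s0['grip_width'])
for n in ['wrist']: d=snap(n,n+'6')
crop('wrist6',250,140,370,270,6,'wc6')
```

```text
[ 623.77331821 -112.43798962  139.29598004] [ 0.08057907  0.38098424 -1.35809598] 0.2390270258032131
```

View pics/wc6.png

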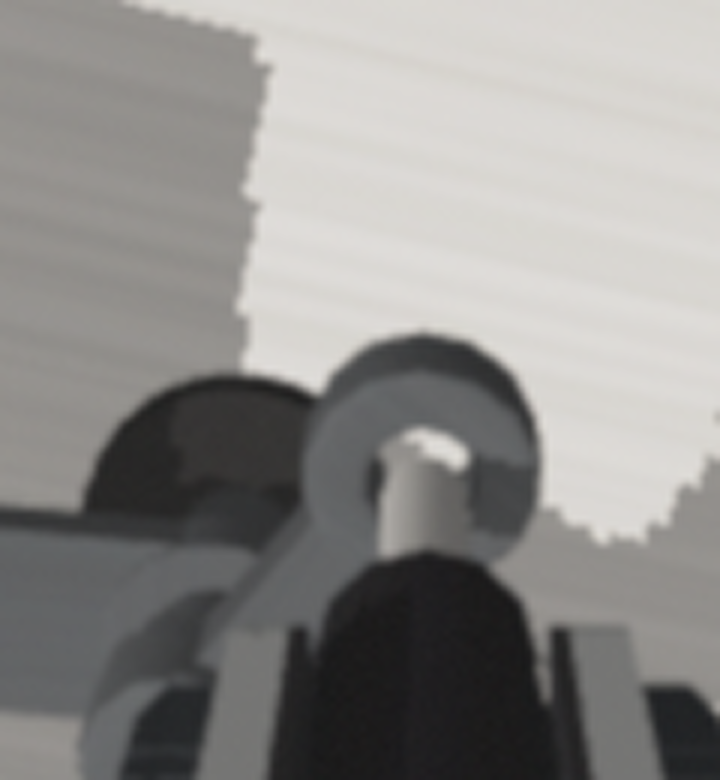

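Call:
servo_tool:
  deltas: [-0.01, 0.01, -0.15, 0, 0, 0, -0.15, 0, 0, 0, -0.1, 0, 0, 0, 0, 0]

```text
time_s: 7.0
eef_pos: [623.5, -112.3, 128.7]
ee_rot: [-0.7, -0.086, 0.704, -0.086]
contact_force: [0.2, 0.1, -1.7]
grip_width: 0.242
```

Call:
servo_tool:
  deltas: [0, 0, -0.3, 0, 0, 0, -0.3, 0, 0, 0, -0.3, 0, 0, 0, 0, 0]

```text
time_s: 7.4
eef_pos: [622.7, -112.1, 103.8]
ee_rot: [-0.699, -0.086, 0.704, -0.085]
contact_force: [-0.5, 0.3, -2.1]
grip_width: 0.243
```

Call:
servo_tool:
  deltas: [0.02, 0, -0.15, 0, 0, 0, -0.1, 0, 0, 0, 0, 0]

```text
time_s: 7.7
eef_pos: [623.4, -112.3, 96.8]
ee_rot: [-0.699, -0.086, 0.704, -0.085]
contact_force: [-0.8, -0.3, -1.3]
grip_width: 0.24
```

Run:
```python
from h import *
s0=ctrl.sense(); print(s0['eef_pos'],s0['contact_force'],s0['grip_width'])
for n in ['wrist']: d=snap(n,n+'7')
crop('wrist7',220,140,420,290,4,'wc7')
```

```text
[ 623.36398985 -112.25294998   96.81919014] [-0.8010023  -0.33896146 -1.31459333] 0.23987978623014078
```

View pics/wc7.png

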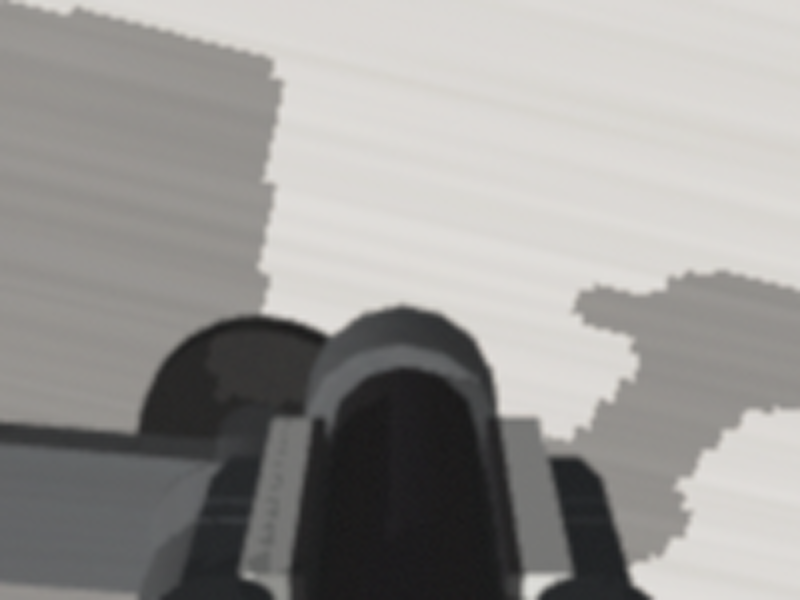

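Nearly seated (shoulder close above the rim). Seat it gently.

Call:
servo_tool:
  deltas: [0, 0, -0.06, 0, 0, 0, -0.04, 0, 0, 0, 0, 0]

```text
time_s: 8.05
eef_pos: [623.4, -112.3, 95.7]
ee_rot: [-0.7, -0.086, 0.704, -0.086]
contact_force: [-1.2, -0.2, -1.8]
grip_width: 0.244
```

Call:
servo_tool:
  deltas: [0, 0, -0.08, 0, 0, 0, -0.06, 0]

```text
time_s: 8.25
eef_pos: [623.6, -112.3, 95.4]
ee_rot: [-0.7, -0.086, 0.704, -0.086]
contact_force: [-5.9, 1.3, 10.9]
grip_width: 0.244
```

Call:
servo_tool:
  deltas: [-0.088, -0.19, 0.03, 0, -0.108, -0.179, 0, 0, -0.126, -0.167, 0, 0, -0.143, -0.153, 0, 0]

```text
time_s: 8.65
eef_pos: [613.1, -125.8, 96.4]
ee_rot: [-0.702, -0.088, 0.702, -0.084]
contact_force: [2.0, 5.4, 0.0]
grip_width: 0.237
```

Call:
servo_tool:
  deltas: [-0.15, -0.147, 0, 0, -0.163, -0.131, 0, 0, -0.176, -0.114, 0, 0, -0.187, -0.094, 0, 0]

```text
time_s: 9.05
eef_pos: [599.5, -135.5, 96.5]
ee_rot: [0.706, 0.089, -0.698, 0.082]
contact_force: [4.8, 4.3, -1.3]
grip_width: 0.238
```

Call:
servo_tool:
  deltas: [-0.19, -0.085, 0, 0, -0.198, -0.065, 0, 0, -0.204, -0.045, 0, 0, -0.1, -0.02, 0, 0, 0, 0, 0, 0]

```text
time_s: 9.55
eef_pos: [587.5, -140.9, 97.0]
ee_rot: [0.711, 0.088, -0.693, 0.082]
contact_force: [-0.1, 0.5, -1.1]
grip_width: 0.243
```

Run:
```python
from h import *
s0=ctrl.sense(); print(s0['eef_pos'],s0['contact_force'],s0['grip_width'])
for n in ['wrist','top','scene']: d=snap(n,n+'8')
```

```text
[ 587.51147843 -140.87115084   96.97311215] [-0.07250556  0.5143093  -1.14742391] 0.24280300562392484
```

View pics/wrist8.png

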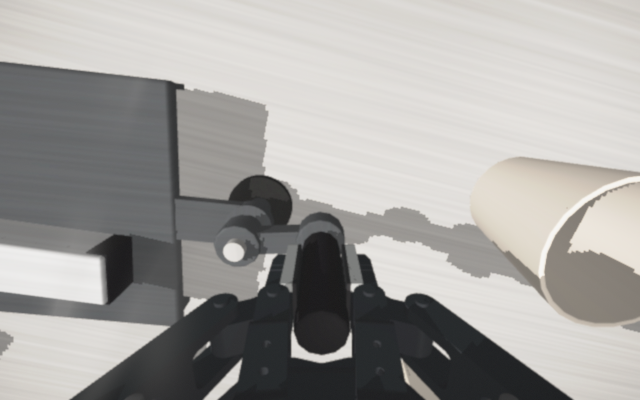

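View pics/top8.png

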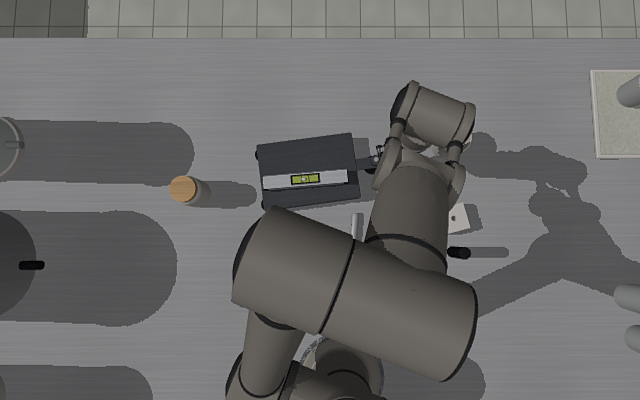

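View pics/scene8.png

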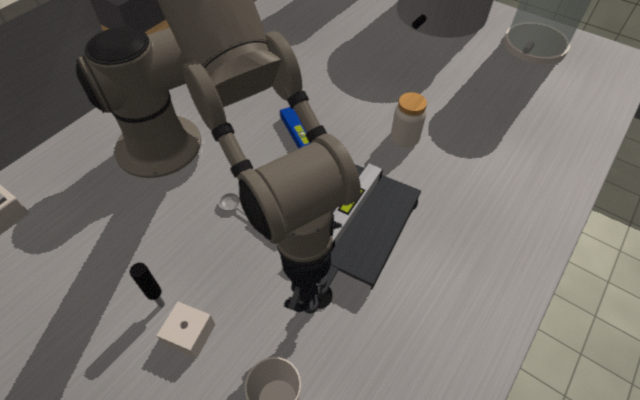

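Run:
```python
from h import *
crop('top8',260,160,350,200,8,'tc8');crop('top0',260,160,350,200,8,'tc0')
a=cv2.imread('pics/tc0.png');b=cv2.imread('pics/tc8.png');cv2.imwrite('pics/cmp.png',np.vstack([a[:280],b[:280]]))
```

```text
(no output)
```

View pics/cmp.png

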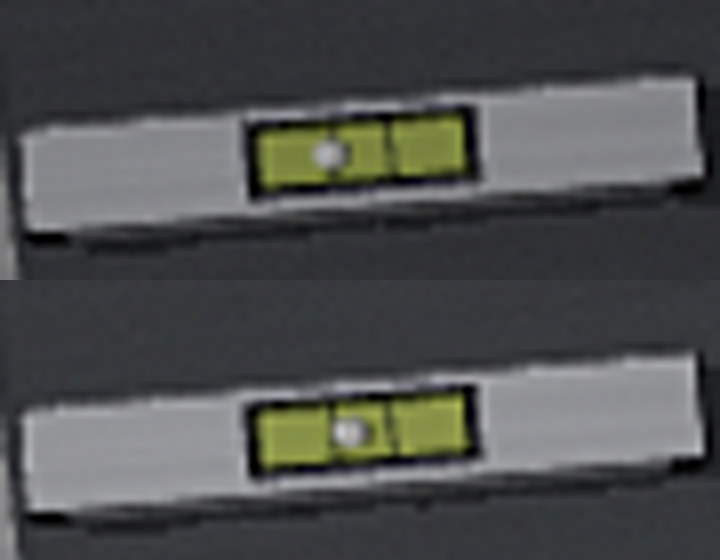

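Call:
servo_tool:
  deltas: [-0.206, -0.036, 0, 0, -0.208, -0.015, 0, 0, -0.209, 0.007, 0, 0, -0.207, 0.025, 0, 0, 0, 0, 0, 0]

```text
time_s: 10.2
eef_pos: [570.6, -141.8, 97.6]
ee_rot: [0.715, 0.087, -0.689, 0.083]
contact_force: [0.2, 0.5, -0.8]
grip_width: 0.241
```

Call:
servo_tool:
  deltas: [0, 0, 0, 0, 0, 0, 0, 0, 0, 0, 0, 0, 0, 0, 0, 0, 0, 0, 0, 0, 0, 0, 0, 0, 0, 0, 0, 0, 0, 0, 0, 0]

```text
time_s: 11.0
eef_pos: [570.5, -142.5, 97.5]
ee_rot: [0.714, 0.087, -0.69, 0.083]
contact_force: [2.8, 0.8, -0.6]
grip_width: 0.238
```

Run:
```python
from h import *
s0=ctrl.sense(); print(s0['time_s'],s0['eef_pos'],s0['contact_force'],s0['ee_rot'])
for n in ['wrist','top']: d=snap(n,n+'9')
crop('top9',260,160,350,200,8,'tc9')
```

```text
11.0 [ 570.46742644 -142.52060653   97.50816031] [ 2.84026618  0.82778372 -0.62327412] [ 0.71415315  0.08717681 -0.68956909  0.08294545]
```

View pics/tc9.png

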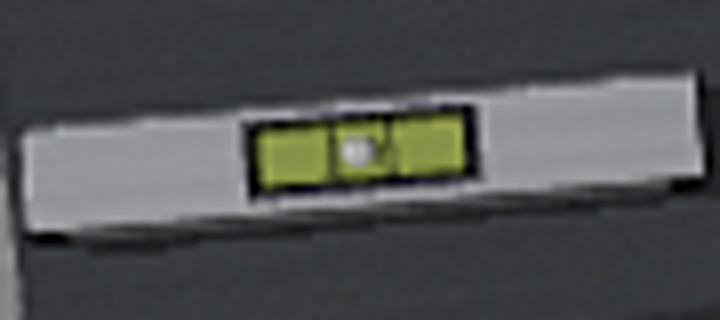

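View pics/wrist9.png

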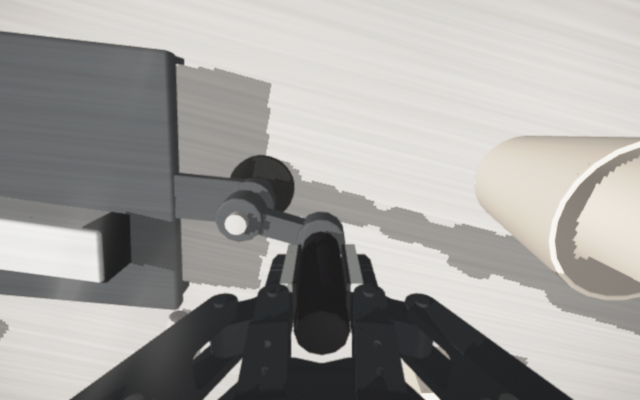

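```bash
python3 - <<'E'
from h import *
for f in ['top0','top8','top9']:
    im=cv2.imread(f'pics/{f}.png')[170:190,285:325].astype(int)
    yel=(im[:,:,1]-im[:,:,0])>45
    ys,xs=np.nonzero(yel); print(f,'yel x',xs.min()+285,xs.max()+285)
    for y in range(172,187): print(y,' '.join('%3d/%3d'%(im[y-170,x-285,1],im[y-170,x-285,0]) for x in range(296,314))) if f=='top9' and 176<=y<=182 else None
    w=np.clip(im[:,:,0]-90,0,None)*1.0; w[:, :7]=0; w[:,33:]=0; w[:6]=0; w[14:]=0
    print('bub',(w.sum(0)*np.arange(285,325)).sum()/w.sum(), (w.sum(1)*np.arange(170,190)).sum()/w.sum())
E
python3 - <<'E'
import sys; sys.path.insert(0,'.')
from h import *
im=cv2.imread('pics/top9.png')[168:190,286:324]; cv2.imwrite('pics/v9.png',cv2.resize(im,None,fx=20,fy=20,interpolation=cv2.INTER_NEAREST))
E
```

```text
top0 yel x 292 317
bub 302.99435028248587 179.57344632768363
top8 yel x 292 317
bub 306.0829170829171 179.77022977022978
top9 yel x 292 317
176 110/ 54 106/ 50 109/ 52 134/ 65 130/ 63  88/ 42 162/ 74 152/ 76 155/ 87 152/ 80 147/ 68 157/ 74  93/ 48 159/ 76 154/ 77 151/ 73 150/ 74 149/ 73
177 154/ 76 152/ 73 151/ 74 153/ 74 147/ 71  62/ 32 148/ 76 149/130 146/133 140/127  90/ 68 141/ 65  87/ 45 148/ 73 148/ 73 146/ 71 147/ 73 145/ 71
178 145/ 72 145/ 71 145/ 72 148/ 74 146/ 71  78/ 38 135/ 93 190/192 172/169 170/167 108/111  80/ 38  91/ 47 121/ 61 149/ 73 145/ 72 144/ 69 146/ 73
179 146/ 72 145/ 72 144/ 70 148/ 73 145/ 69  77/ 38 132/ 86 186/185 172/171 166/165 115/108  91/ 43 121/ 61 121/ 61 151/ 75 146/ 71 146/ 72 148/ 73
180 145/ 71 145/ 71 145/ 71 149/ 74 148/ 71  79/ 40 120/ 58 155/112 154/146 145/131 132/ 77 114/ 51 120/ 58 118/ 60 156/ 75 149/ 71 146/ 71 146/ 71
181 151/ 75 150/ 73 152/ 75 152/ 73 145/ 69  84/ 45 118/ 53 148/ 65 143/ 59 146/ 62 147/ 65 147/ 68 109/ 52  84/ 40 147/ 66 120/ 53 107/ 50 106/ 48
182 143/ 66 144/ 66 145/ 66 142/ 65 107/ 49  71/ 34  52/ 25  73/ 35  70/ 33  67/ 29  29/ 18  29/ 16   6/  9   0/  9   7/ 21   8/ 21  32/ 44  29/ 42
bub 306.63396226415097 179.63867924528302
```

View pics/v9.png

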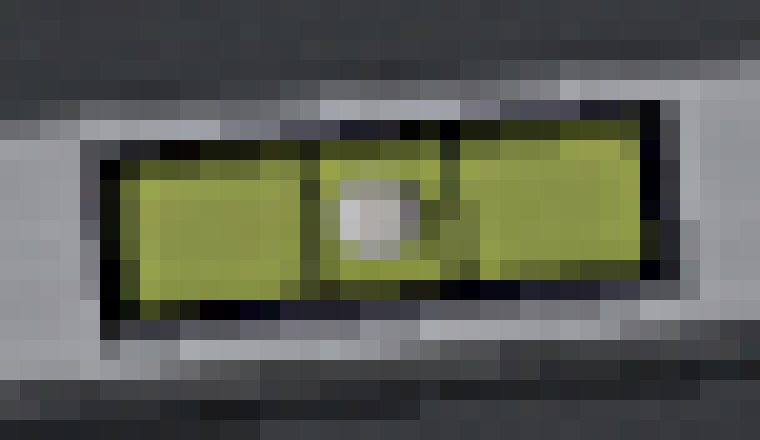

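Call:
servo_tool:
  deltas: [0, 0, -0.06, 0, 0, 0, -0.06, 0]

```text
time_s: 11.3
eef_pos: [570.8, -142.7, 95.5]
ee_rot: [0.715, 0.087, -0.689, 0.083]
contact_force: [-3.0, 2.9, 14.7]
grip_width: 0.245
```

Call:
servo_tool:
  deltas: [0, 0, 0, 0, 0, 0, 0, 0, 0, 0, 0, 0, 0, 0, 0, 0]
  jaw: 50

```text
time_s: 11.7
eef_pos: [570.0, -142.9, 95.2]
ee_rot: [0.714, 0.087, -0.69, 0.083]
contact_force: [-0.2, -1.1, 0.3]
grip_width: 0.586
```

Run:
```python
from h import *
from scipy.spatial.transform import Rotation as R
s0=ctrl.sense(); print(s0['time_s'],s0['eef_pos'],s0['contact_force'],R.from_quat(s0['ee_rot']).as_matrix().round(3))
for n in ['wrist']: d=snap(n,n+'10')
```

```text
11.7 [ 569.96109452 -142.86265723   95.21990143] [-0.2334579  -1.11255765  0.33870314] [[ 0.033  0.239 -0.97 ]
 [ 0.009 -0.971 -0.239]
 [-0.999 -0.001 -0.034]]
```

View pics/wrist10.png

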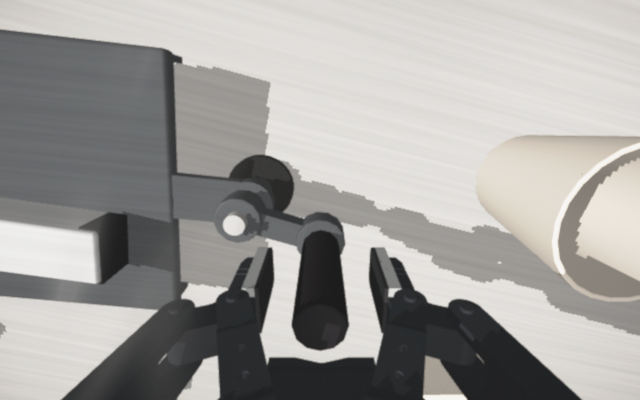

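Call:
servo_tool:
  deltas: [0, 0, 0.4, 0, 0, 0, 0.9, 0, 0, 0, 0.9, 0, 0, 0, 0.9, 0, 0, 0, 0.9, 0, 0, 0, 0.3, 0, 0, 0, 0, 0]

```text
time_s: 12.45
eef_pos: [568.9, -142.7, 209.2]
ee_rot: [0.714, 0.087, -0.69, 0.083]
contact_force: [-0.2, -0.7, -0.5]
grip_width: 0.585
```

Call:
servo_tool:
  deltas: [-0.16, 0.95, 0, 0, -0.16, 0.95, 0, 0, -0.16, 0.95, 0, 0, -0.16, 0.95, 0, 0, -0.16, 0.95, 0, 0, -0.16, 0.95, 0, 0, -0.16, 0.95, 0, 0, -0.16, 0.95, 0, 0]
  jaw: 0

```text
time_s: 13.25
eef_pos: [531.5, 51.2, 200.1]
ee_rot: [0.709, 0.086, -0.695, 0.08]
contact_force: [0.4, 0.3, 0.3]
grip_width: 0.001
```

Call:
servo_tool:
  deltas: [-0.16, 0.95, 0, 0, -0.16, 0.95, 0, 0, -0.16, 0.8, 0, 0, -0.1, 0.5, 0, 0, 0, 0, 0, 0, 0, 0, 0, 0]

```text
time_s: 13.85
eef_pos: [512.3, 136.5, 193.8]
ee_rot: [0.705, 0.088, -0.699, 0.081]
contact_force: [-0.4, -0.2, -0.3]
grip_width: -0.0
```

Run:
```python
from h import *
from scipy.spatial.transform import Rotation as R
s0=ctrl.sense(); print(s0['time_s'],s0['eef_pos'],s0['contact_force'],s0['grip_width'],R.from_quat(s0['ee_rot']).as_matrix().round(3))
for n in ['wrist','top','scene']: d=snap(n,n+'11')
crop('wrist11',330,120,530,270,4,'wc11')
```

```text
13.85 [512.34603391 136.46571355 193.81290298] [-0.40222853 -0.15727135 -0.29906947] -0.000387774317078656 [[ 0.008  0.237 -0.972]
 [ 0.01  -0.972 -0.237]
 [-1.    -0.008 -0.01 ]]
```

View pics/wrist11.png

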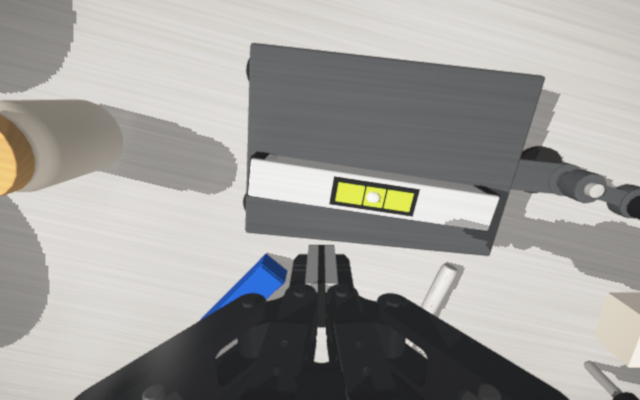

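View pics/top11.png

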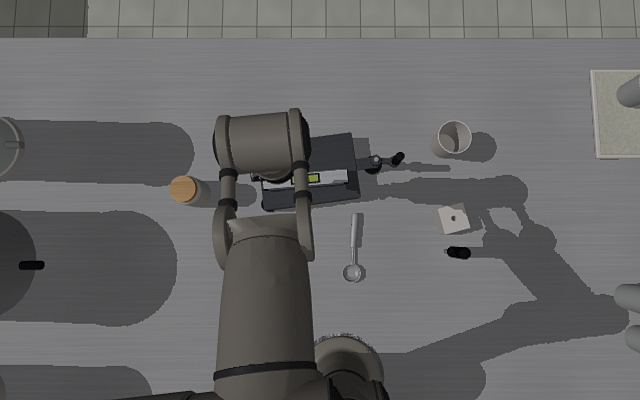

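Run:
```python
from h import *
crop('wrist11',320,165,430,225,7,'wc11')
w=load('wrist11')
for p in [(250,158),(248,196),(493,227),(497,195)]: print(onz(w,*p,82).round(1))
```

```text
[529.9 204.1  82. ]
[496.1 200.2  82. ]
[520.3 -19.5  82. ]
[549.3 -10.4  82. ]
```

View pics/wc11.png

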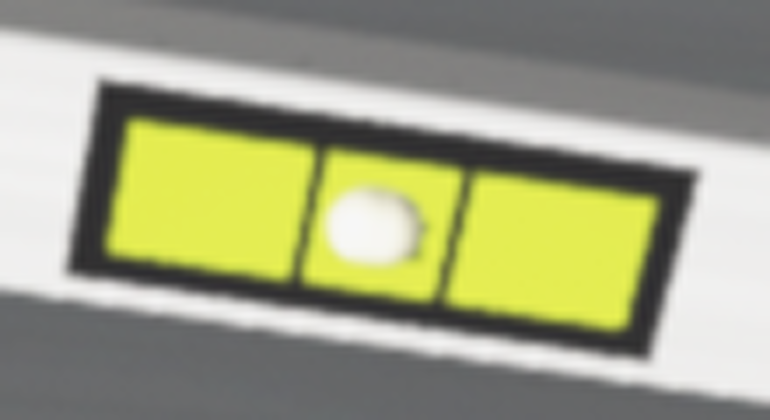

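Call:
servo_tool:
  deltas: [0.1, 0.5, 0, 0, 0.12, 0.5, -0.5, 0, 0, 0, -0.8, 0, 0, 0, -0.8, 0, 0, 0, -0.8, 0, 0, 0, -0.6, 0, 0, 0, -0.2, 0, 0, 0, 0, 0]

```text
time_s: 14.8
eef_pos: [519.7, 165.5, 94.3]
ee_rot: [0.706, 0.087, -0.698, 0.079]
contact_force: [0.1, 0.7, 0.1]
grip_width: -0.004
```

Call:
servo_tool:
  deltas: [-0.08, -0.05, -0.15, 0, 0, 0, -0.15, 0, 0, 0, -0.06, 0, 0, 0, 0, 0]

```text
time_s: 15.2
eef_pos: [518.8, 164.9, 86.2]
ee_rot: [0.707, 0.087, -0.697, 0.079]
contact_force: [-0.8, 0.7, 0.0]
grip_width: -0.002
```

Call:
servo_tool:
  deltas: [0, 0, -0.08, 0, 0, 0, -0.06, 0, 0, 0, 0, 0]

```text
time_s: 15.5
eef_pos: [519.4, 164.8, 83.2]
ee_rot: [0.708, 0.087, -0.697, 0.079]
contact_force: [-0.1, 0.9, -0.7]
grip_width: 0.0
```

Call:
servo_tool:
  deltas: [0, 0, -0.04, 0, 0, 0, -0.04, 0]

```text
time_s: 15.7
eef_pos: [519.6, 164.9, 82.0]
ee_rot: [0.708, 0.087, -0.696, 0.079]
contact_force: [-4.1, -0.4, 12.9]
grip_width: 0.002
```

Run:
```python
from h import *
for n in ['wrist','top','scene']: d=snap(n,n+'12')
s0=ctrl.sense(); print(s0['time_s'],s0['eef_pos'],s0['contact_force'])
crop('wrist12',320,100,520,250,4,'wc12')
```

```text
15.85 [519.58442241 164.86110013  82.03947118] [-2.317912   -0.6929639   5.08195053]
```

View pics/wrist12.png

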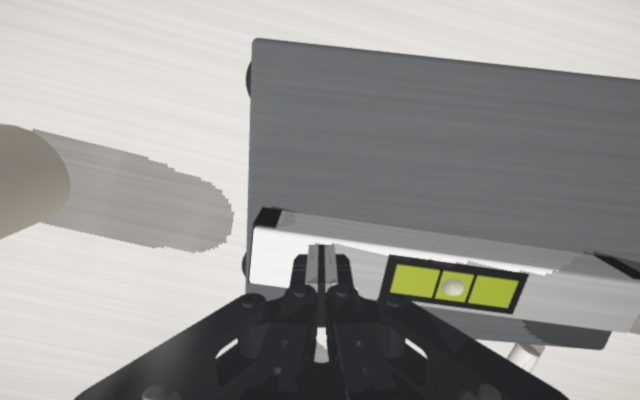

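View pics/wc12.png

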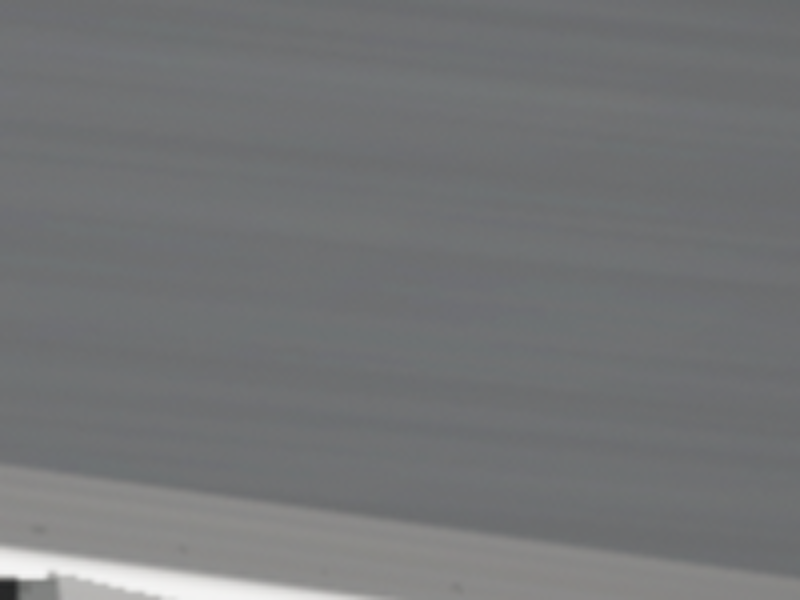

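View pics/scene12.png

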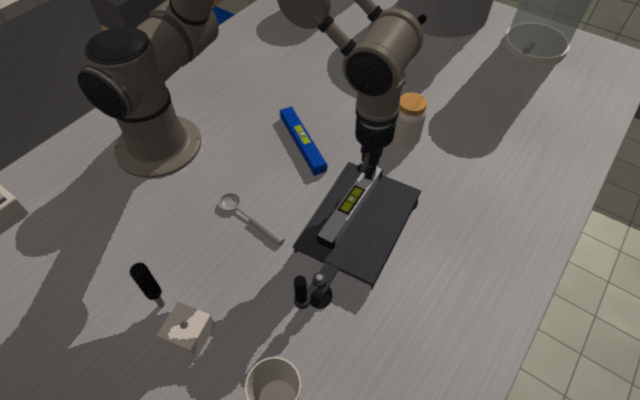

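Run:
```python
from h import *
a=cv2.resize(cv2.imread('pics/wrist12.png')[248:318,375:535],None,fx=5,fy=5,interpolation=cv2.INTER_CUBIC)
b=cv2.resize(cv2.imread('pics/scene12.png')[175:225,310:390],None,fx=5,fy=5,interpolation=cv2.INTER_CUBIC)
c=np.zeros((600,800,3),np.uint8); c[:350]=a; c[350:600,:400]=b; 
b=cv2.resize(cv2.imread('pics/top12.png')[160:200,270:340],None,fx=5.7,fy=5.7,interpolation=cv2.INTER_CUBIC); c[350:350+b.shape[0],400:400+b.shape[1]]=b[:250,:400]
cv2.imwrite('pics/c12.png',c)
s0=ctrl.sense(); print(s0['time_s'],s0['contact_force'])
w=load('wrist12'); print(ray(w,0,0)[0])
```

```text
15.85 [-2.317912   -0.6929639   5.08195053]
[599.38094546 183.39106958 224.77345734]
```

View pics/c12.png

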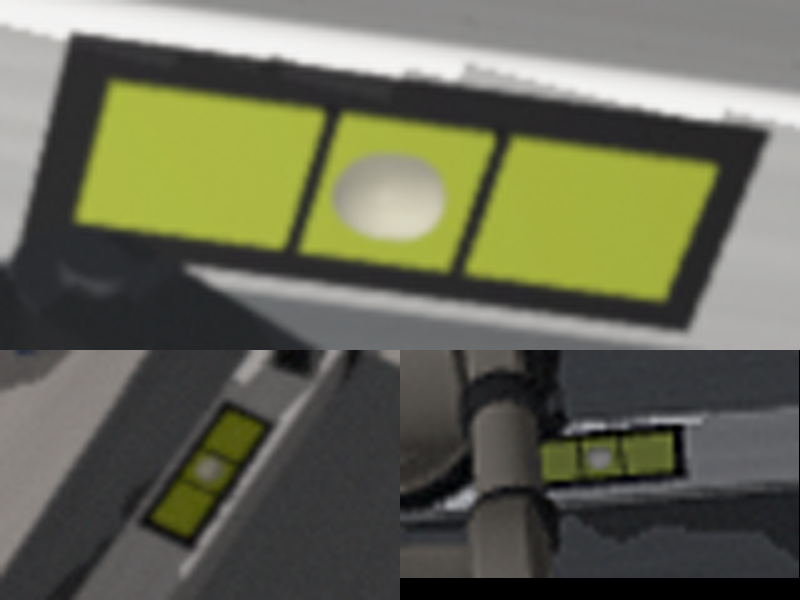

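Call:
servo_tool:
  deltas: [0, 0, -0.08, 0]

```text
time_s: 15.95
eef_pos: [519.6, 164.9, 81.8]
ee_rot: [0.708, 0.087, -0.696, 0.079]
contact_force: [-8.7, -2.1, 25.9]
grip_width: 0.0
```

Run:
```python
from h import *
for i in range(10):
    s0=ctrl.sense(); print(s0['time_s'],s0['eef_pos'].round(2),s0['contact_force'].round(1)); d=snap('wrist','wrist13')
s0=ctrl.sense(); print(s0['time_s'],s0['contact_force'])
```

```text
15.95 [519.64 164.86  81.84] [-8.7 -2.1 25.9]
16.0 [519.61 164.87  81.94] [-5.9 -0.9 14.3]
16.05 [519.63 164.86  81.95] [-6.7 -1.2 15.9]
16.1 [519.62 164.87  81.93] [-6.  -1.4 15.7]
16.15 [519.6  164.87  81.92] [-6.2 -1.3 16. ]
16.2 [519.63 164.87  81.92] [-5.9 -1.4 16.8]
16.25 [519.6  164.87  81.92] [-5.8 -1.2 15.4]
16.3 [519.59 164.85  81.93] [-6.  -1.8 15.5]
16.35 [519.62 164.86  81.94] [-5.3 -1.8 15.6]
16.4 [519.64 164.88  81.95] [-5.2 -0.9 16.3]
16.45 [-6.88886357 -0.22301208 16.16097487]
```

Call:
servo_tool:
  deltas: [0, 0, -0.05, 0]

```text
time_s: 16.55
eef_pos: [519.6, 164.9, 82.0]
ee_rot: [0.709, 0.087, -0.696, 0.079]
contact_force: [-3.0, -1.4, 6.6]
grip_width: -0.002
```

Run:
```python
from h import *
for i in range(10):
    d=snap(['wrist','top','scene'][i%3],['wrist','top','scene'][i%3]+'14'); s0=ctrl.sense(); print(s0['time_s'],s0['eef_pos'].round(2),s0['contact_force'].round(1))
a=cv2.resize(cv2.imread('pics/wrist14.png')[248:318,375:535],None,fx=5,fy=5,interpolation=cv2.INTER_CUBIC)
cc=cv2.resize(cv2.imread('pics/scene14.png')[255:325,270:350],None,fx=3.5,fy=3.5,interpolation=cv2.INTER_CUBIC)
c=np.zeros((600,800,3),np.uint8); c[:350]=a; c[350:595,:280]=cc
cv2.imwrite('pics/c14.png',c)
```

```text
16.6 [519.58 164.84  81.97] [-3.8 -0.6 12.3]
16.65 [519.6  164.86  81.98] [-4.2 -0.5 11.1]
16.7 [519.59 164.86  81.97] [-4.5 -1.2 11.2]
16.75 [519.6  164.87  81.98] [-4.4 -1.2 11.6]
16.8 [519.6  164.89  81.97] [-3.7 -0.8 11.7]
16.85 [519.58 164.86  81.97] [-3.6 -1.6 11. ]
16.9 [519.58 164.85  81.98] [-3.7 -0.8 10.7]
16.95 [519.58 164.87  81.97] [-4.1 -0.5 11.2]
17.0 [519.58 164.88  81.98] [-5.2 -1.3 11.6]
17.05 [519.58 164.85  81.97] [-4.2 -0.6 10.9]
```

View pics/c14.png

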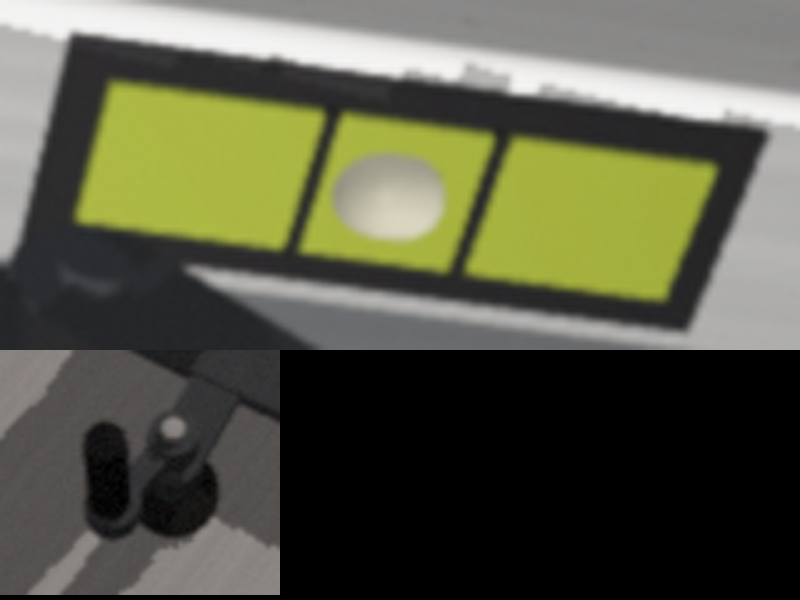

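The push is steady at about 11 N, the bubble is between the lines, and the pin is seated in the eyelet. I'm handing in.

```bash
python3 -c "
from bench import ctrl
print(ctrl.hand_in())"
```

```text
the job is handed in; nothing more can be done
None
```

The stand is level and the job was handed in at about 17 s, with the fingers still pressing on the spirit level.

- **Pin:** I took the smaller pin from the block and fitted it into the eyelet until a gentle push met 11–15 N. The last pictures show its shoulder on the eyelet.
- **Crank:** I turned it clockwise by about 75° (1.3 rad).
- **Push:** The shut fingers press on the bare top of the level, about 70 mm from its middle on the side away from the crank. The force held at 11–12 N in the last readings, after a brief peak of about 26 N while I set it. Sideways force is about 4 N.
- **Bubble:** It lies clear of both lines in the wrist, top and scene pictures, but not exactly in the middle. The two wrist views put it about 0.9–1.0 mm towards the end away from the crank; the top view gave 0.5–1.2 mm. The allowance is 2.5 mm.
- **Bystanders:** The arm did not touch the cup or the jar, and both stand in their places in the later pictures.
- **Disagreement:** The bubble moved about 8.7 mm in the picture, while the crank turn predicted about 10 mm. I put this down to the coarse top-view pixels and went by the closer wrist view.

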